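# Check a tube carrier's height on the sprung-foot gauge

### The job

Slide the blue tube carrier between the guide rails of the height gauge until its end rests against the stop, keeping the gauge head up meanwhile. Then gently press the yellow pad down until the sprung foot sits on top of the carrier with its spring partly squeezed (about half is ideal, never all the way), and leave the head there, reading the height. Leave everything else on the bench where it is.

Things in the scene. Friction and masses are not known exactly. Their poses are not given: they have to be found in the camera images.
- gauge: Fixed height gauge. Origin: on the bench under the foot's axis; z up; x is the way the carrier slides in, along the bench. Two guide rails 18 mm high, inner faces at y = +-33 mm, run from x = -65 mm to the stop. Grey block behind the stop; steel column 24 mm thick, 260 mm high, at x = +105 mm. The white head on it reaches over the origin (36 mm wide, underside 180 mm high when up).
- stop (a point): Foot of the steel stop plate's face, at bench level on the channel's centre line (gauge x = +50 mm). Plate 100 mm wide, 42 mm high. The carrier's end rests against it when home.
- mouth (a point): Middle of the channel's open mouth, at bench level (gauge x = -110 mm). The rails flare from 66 mm apart (at x = -65 mm) to about 110 mm apart here (the tips are at x = -117 mm).
- head (a joint): Downward travel of the gauge head on its column, m: 0 fully up, 0.1 lowest. It stays wherever it is left; pushing it down takes about 4 N (plus the foot's spring).
- press_pad (a point): Centre of the top face of the yellow press pad, a disc 52 mm across and 10 mm thick on a post above the head, right over the foot. 270 mm above the bench when joint head is 0, lower by the joint's value.
- foot_tip (a point): Centre of the underside of the dark steel foot disc (36 mm across) hanging below the head on a stem. 135 mm above the bench when joints head and foot are 0; goes down with joint head, up with joint foot.
- foot (a joint): How far the sprung foot is pushed up into the head, m: 0 hanging free, 0.024 spring fully squeezed. The spring is soft (0.8 N at first, about 6 N when full). Carrier height = 0.135 - head + foot.
- carrier: The blue tube carrier: a solid plastic block 140 mm long (its x), 56 mm wide (y), 75 mm high, 0.4 kg, flat top with eight closed tube places (a flat, solid top), white label on both long sides, loose. Origin: centre of its underside. Either end may go in first. Against the stop its origin is 20 mm before the gauge's origin (gauge x = -20 mm).
- orange_carrier: A lower orange tube carrier, 140 x 56 x 55 mm, loose bystander. Origin: centre of underside.
- rack: Red tube rack with capped tubes, 200 x 90 x 92 mm, bystander. Origin: centre of underside.
- wash_bottle: White bottle with blue cap, 68 mm across, 170 mm high, bystander. Origin: centre of underside.
- jar: Amber jar with white lid, 60 mm across, 75 mm high, bystander. Origin: centre of underside.
- beaker: Glass beaker, 76 mm across, 95 mm high, bystander. Origin: centre of underside.
- tip_box: Clear box with green top, 124 x 89 x 63 mm, bystander. Origin: centre of underside.
There are look-alikes about, which are no part of the job. What is shaped like the carrier but pink or purple is not meant.

How it is judged (in metres and radians):
On the way, in this order (a step that is already met when the one before it is completed fails the run):
1. the blue carrier is home against the stop while the head is still up (foot clear of the carrier, spring slack) (x of carrier in the frame of gauge between -0.028 and -0.012 m and y of carrier in the frame of gauge between -0.012 and 0.012 m and angle between the x axis of carrier and the x axis of gauge, either way round below 0.12 rad and angle between carrier's own z axis and vertical below 0.06 rad and height (world z) of carrier below 0.005 m and value of joint head below 0.045 m and value of joint foot below 0.002 m), for 0.2 s.
2. the foot is lowered onto the carrier and its spring is partly squeezed (x of carrier in the frame of gauge between -0.028 and -0.012 m and y of carrier in the frame of gauge between -0.012 and 0.012 m and angle between the x axis of carrier and the x axis of gauge, either way round below 0.12 rad and angle between carrier's own z axis and vertical below 0.06 rad and height (world z) of carrier below 0.005 m and value of joint foot between 0.003 and 0.021 m), for 0.2 s.
At the end, for the whole second after the job is handed in: The blue carrier stands flat on the bench between the rails, its end within 8 mm of the stop and within 7 degrees of straight; the gauge foot rests on its top (within 3 mm) with its spring squeezed between 3 and 21 mm of its 24 mm; head and carrier are still (all of step 2 and z of foot_tip in the frame of carrier between 0.072 and 0.078 m and linear speed of carrier below 0.02 m/s and velocity of joint head between -0.01 and 0.01 m/s); the robot touches nothing.
It fails at once if the foot's spring is squeezed all the way (over 23 mm) (value of joint foot above 0.023 m).
It fails at once if another thing on the bench is moved by more than 30 mm (distance of any of orange_carrier, rack, wash_bottle, jar, beaker, tip_box from where it was at the start of the episode above 0.03 m).
It also fails if it takes over 58 s, if anything falls off the work surface, if the arm or the gripper's body presses on something with over 40 N, if the wrist force passes 120 N, or if a joint passes its speed limit or range.

### The arm

A 6-joint arm with a two-finger parallel gripper is mounted at the origin on the work surface. World frame = base frame: x ahead of the robot, y to its left, z up, the work surface at z = 0. Lengths are in m, angles in degrees, forces in N, time in s.
With the tool pointing down it reaches from about 0.25 to 0.725 m from the base axis. Payload 9.7 kg.
Tool frame: the origin (TCP) lies between the finger pads; the fingertips stand 11 mm ahead of it and the grasp point (between the pads) lies 8 mm behind it; y points along the fingers, x is the direction in which the jaws open and shut, and the axes are right-handed (so a half turn about y gives the same grasp; the last joint's range is limited). The gripper opens to 85 mm and grips with 20 to 120 N. Pads are 22 mm wide; open, the fingers measure 114 mm over their backs; the gripper's body (76 mm by 85 mm) begins 54 mm behind the grasp point. The pads swing forward as they close: fully open they stand 13 mm farther back than shut.
Start: joints at [-65.546, 4.979, 10.078, 95.1, 0, 90], TCP at [0.228, -0.501, 0.242] pointing down, gripper open.
Joint ranges: [-179.16, 179.16], [-48.56, 103.87], [-65.8, 70.77], [-126.05, 130.52], [-82.76, 87.17], [-180, 180]. Speed limits (degrees/s): [127.2, 127.2, 147.25, 180, 180, 180].

### API

Orientations are given as [roll, pitch, yaw] about the fixed x, y, z axes, in that order (R = Rz(yaw) Ry(pitch) Rx(roll)).
In Python, from workcell import bot, vision gives the robot as it stands. The module is installed in compiled form; this text tells all that it offers.
- The arm moves only by the shell command python3 -m crank 'ROWS' [OPENING] [FORCE]. ROWS is text: rows parted by semicolons, each of 6 numbers parted by spaces: the shift along the tool's x, y, z in m, then the turn, a rotation vector about the tool's x, y, z in rad. A call has 1 to 8 rows; each row is the pose to reach, as a shift and turn from the pose commanded when the call began, along the tool's axes at that moment; what a row does not reach only later rows make up. A row lasts 1/10 s, in which the tool goes at most 50 mm and 8.59 degrees, less where a joint would pass 70% of its speed; a pose out of reach is approached as far as the arm can. A call with a gripper value outside its range is refused whole. OPENING is the gripper's target within -1 to 1 (shut at 1, half-way at 0, fully open at -1), set as the call begins (- or left out, the last holds). The fingers move at their own pace and stop on an object; FORCE is the grip in N (left out, the last holds). Time passes only in rows, so rows that repeat a pose let the fingers close. It gives the time, the measured TCP pose, the force and the opening at its end, in the units of the state.
- bot.get_obs(): the state, without advancing time (a new reading comes with each control period).
- vision.camera(name): name is "scene" or "top" or "wrist"; returns the picture (384x512x3 uint8, red, green, blue); there is no depth.
- vision.get_calibration(name): a dict with "fx", "fy", "cx", "cy" (pixels), "rvec" (rotation vector, rad) and "tvec" (3), from world to camera coordinates, as OpenCV has them. Camera axes: x right, y down, z forward; pixel columns grow to the right and rows downward; lengths in m; the calibration is good to about 2 mm. A picture is of the moment at which its call begins: read the wrist's pose just before it. get_calibration takes no time and is no camera call; for the wrist camera it gives the pose at the moment of the call.
- bot.job_done(): hands the job in, once; it reports no verdict.
The state is a dict: "time": time; "q": joint angles; "qd": joint speeds; "joint_efforts": joint torques, N m; "ee_pos": TCP position; "tcp_rot": TCP orientation; "wrist_force": force on the tool from outside, world axes, zero at the start; "torque": the same for the moment, N m; "opening": finger opening in m.
Only numpy, scipy, OpenCV 4.12 (cv2) and the standard library are available. Lean on these libraries where they do the work, as an engineer would, in place of code of your own. Each camera call takes 0.05 s, during which the arm holds its last target. There are 200 camera calls.

## Working session

There is one attempt and no reset: what is moved stays moved. The work goes in short steps, Python scripts to look and compute and a shell command to move; the robot and the scene stay as the last step left them, time stands still between calls to the robot, and variables do not carry over. Pictures are saved under pics/ and viewed, about 8 in all and at most 12, crops included, and the job is handed in when it is done.

```bash
mkdir -p pics
python3 - <<'E'
from workcell import bot, vision
import cv2
for n in("scene","top"):
    im=vision.camera(n); cv2.imwrite(f"pics/{n}0.png",cv2.cvtColor(im,cv2.COLOR_RGB2BGR)); print(n,vision.get_calibration(n))
print(bot.get_obs())
E
```

```text
scene {'fx': 388.989144055806, 'fy': 388.989144055806, 'cx': 263.41584025191247, 'cy': 189.72382879267008, 'rvec': array([ 0.80753965,  2.53837157, -1.14597002]), 'tvec': array([ 0.46355012, -0.09260608,  1.48139505])}
top {'fx': 373.84772792511984, 'fy': 373.84772792511984, 'cx': 254.5742652353542, 'cy': 198.71806506249663, 'rvec': array([ 2.12198405, -2.18067595,  0.09525762]), 'tvec': array([0.0342643 , 0.58626079, 1.28335585])}
{'time': 0.1, 'q': array([-6.55458872e+01,  5.00696033e+00,  1.00395715e+01,  9.51026038e+01,
       -4.91291689e-05,  8.99992285e+01]), 'qd': array([ 0.03524992, -0.03449079,  0.15585184, -0.03421257, -0.01116049,
       -0.10118376]), 'joint_efforts': array([ 7.36964430e-04, -5.21561122e+01,  4.65654802e+01,  1.60639803e-02,
        8.70744475e-05, -1.10137495e-05]), 'ee_pos': array([ 0.22759207, -0.50046756,  0.24166864]), 'tcp_rot': array([-9.00000482e+01,  6.99926435e-02, -6.55451158e+01]), 'wrist_force': array([-0.9029089 ,  0.37517181,  0.02065418]), 'torque': array([ 0.06968456,  0.01843116, -0.02485814]), 'opening': 0.08551032745527382}
```

View pics/top0.png

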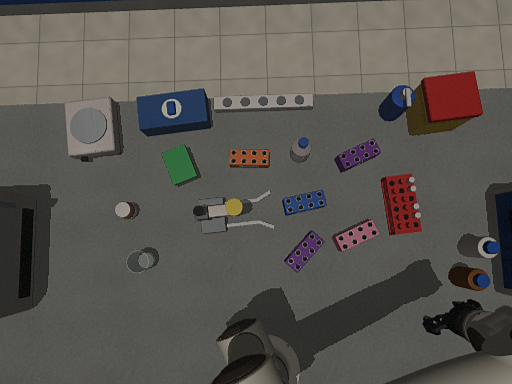

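View pics/scene0.png

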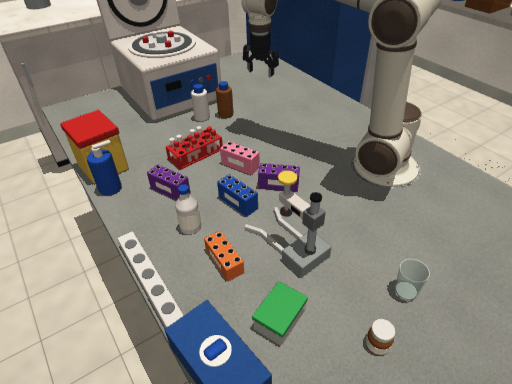

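The top view shows the blue carrier at about (305,203), already near the channel. The channel mouth is at about (272,210), the yellow pad at (234,207), and the gauge column is to the left. The purple and pink look-alikes are close by, at (304,251) and (356,235).

```bash
cat > h.py <<'E'
import numpy as np, cv2
from workcell import bot, vision
def cal(n):
    c=vision.get_calibration(n); K=np.array([[c['fx'],0,c['cx']],[0,c['fy'],c['cy']],[0,0,1.]]); return K,np.array(c['rvec']),np.array(c['tvec'])
def proj(c,P): return cv2.projectPoints(np.asarray(P,float).reshape(-1,1,3),c[1],c[2],c[0],None)[0].reshape(-1,2)
def back(c,uv,z):
    R=cv2.Rodrigues(c[1])[0]; C=-R.T@c[2]; uv=np.atleast_2d(uv).astype(float)
    d=np.c_[uv,np.ones(len(uv))]@np.linalg.inv(c[0]).T@R
    return C+d*((z-C[2])/d[:,2])[:,None]
def tri(ca,a,cb,b):
    P=[c[0]@np.c_[cv2.Rodrigues(c[1])[0],c[2]] for c in(ca,cb)]
    X=cv2.triangulatePoints(P[0],P[1],np.array(a,float).reshape(2,1),np.array(b,float).reshape(2,1)); return (X[:3]/X[3]).ravel()
def shot(n,f):
    im=cv2.cvtColor(vision.camera(n),cv2.COLOR_RGB2BGR); cv2.imwrite(f,im); return im
def blob(im,lo,hi,roi):
    m=cv2.inRange(cv2.cvtColor(im,cv2.COLOR_BGR2HSV),lo,hi); z=np.zeros_like(m); x0,y0,x1,y1=roi; z[y0:y1,x0:x1]=m[y0:y1,x0:x1]
    return cv2.morphologyEx(z,cv2.MORPH_CLOSE,np.ones((7,7)))
def box(x,y,a,L=.14,W=.056,H=.075):
    c,s=np.cos(a),np.sin(a); return np.array([[x+c*i*L/2-s*j*W/2,y+s*i*L/2+c*j*W/2,k*H] for i in(-1,1) for j in(-1,1) for k in(0,1)])
def sil(c,p,shape=(384,512)):
    m=np.zeros(shape,np.uint8); h=cv2.convexHull(proj(c,box(*p)).astype(np.float32)); cv2.fillConvexPoly(m,np.round(h*16).astype(np.int32),255,shift=4); return m
E
python3 - <<'E'
from h import *
from scipy.optimize import minimize
T,S=cal('top'),cal('scene'); t=cv2.imread('pics/top0.png'); s=cv2.imread('pics/scene0.png')
mt=blob(t,(100,80,40),(125,255,255),(275,180,335,225)); ms=blob(s,(100,80,40),(125,255,255),(210,165,268,222))
print((mt>0).sum(),(ms>0).sum())
def cost(p,B=(0,1)): return sum(cv2.countNonZero(cv2.bitwise_xor(m,sil(c,p)))/1.0 for k,(m,c) in enumerate(((mt,T),(ms,S))) if k in B)
x0=back(T,[305,203],.06)[0]; print(x0)
for B in((0,1),(0,),(1,)):
    r=min((minimize(cost,[x0[0],x0[1],a],args=(B,),method='Nelder-Mead',options=dict(initial_simplex=np.array([x0[0],x0[1],a])+np.array([[0,0,0],[.02,0,0],[0,.02,0],[0,0,.2]]))) for a in np.radians([80,90,100,110])),key=lambda r:r.fun)
    print(B,r.x,np.degrees(r.x[2]),r.fun)
yt=np.argwhere(blob(t,(20,100,80),(35,255,255),(215,190,255,225)))[:,::-1]; ys=np.argwhere(blob(s,(20,100,80),(35,255,255),(270,160,305,195)))[:,::-1]
for y in(yt,ys): print('pad',len(y),y.mean(0),y.min(0),y.max(0))
print('pad',tri(T,yt.mean(0),S,ys.mean(0)), back(T,yt.mean(0),.27),back(S,ys.mean(0),.268))
a=cv2.resize(t[175:250,180:280],None,fx=7,fy=7,interpolation=cv2.INTER_CUBIC)
cv2.imwrite('pics/ct.png',a)
b=cv2.resize(s[160:280,230:340],None,fx=5,fy=5,interpolation=cv2.INTER_CUBIC); cv2.imwrite('pics/cs.png',b)
E
```

```text
700 1070
[ 0.56418353 -0.15515366  0.06      ]
(0, 1) [ 0.56932087 -0.15229904  1.75342885] 100.46407268709342 197.0
(0,) [ 0.56710043 -0.15203965  1.78550027] 102.30162984050399 93.0
(1,) [ 0.56778519 -0.15238655  1.69363226] 97.03798082646115 83.0
pad 250 [233.46  206.608] [225 198] [242 215]
pad 220 [287.01818182 177.45      ] [278 171] [296 184]
pad [0.54055267 0.07555767 0.25304609] [[0.53890301 0.07423594 0.27      ]] [[0.55201159 0.08947231 0.268     ]]
```

View pics/ct.png

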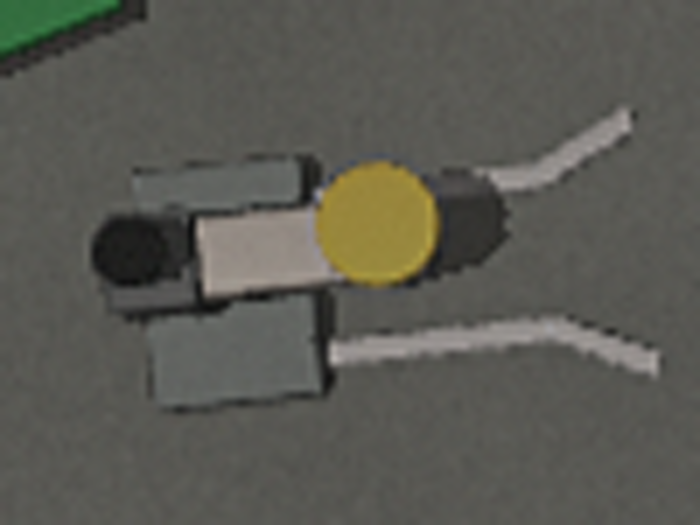

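View pics/cs.png

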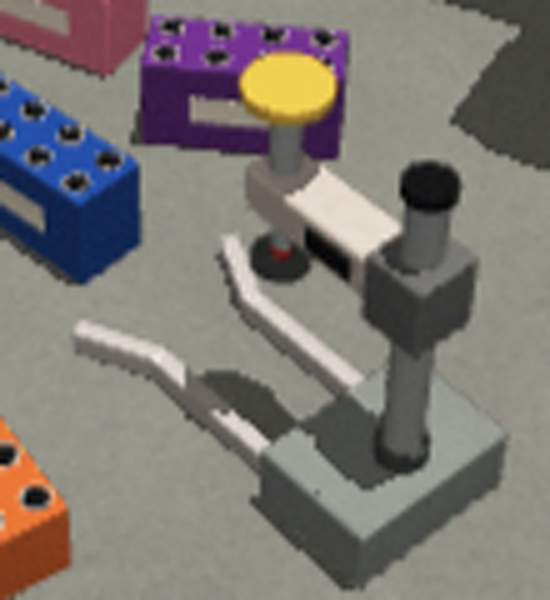

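The crops show the pad centre at top crop (377,223) and scene crop (288,85). The rail kinks are at top crop (540,178) and (562,326), and the rail tips at (628,122) and (657,362). The channel is empty and the head is up. Next I fit the gauge pose.

Run:
```python
from h import *
from scipy.optimize import least_squares
T,S=cal('top'),cal('scene')
ft=lambda u,v:((u+.5)/7-.5+180,(v+.5)/7-.5+175); fs=lambda u,v:((u+.5)/5-.5+230,(v+.5)/5-.5+160)
# gauge pts (z negative flag -> pad)
obs=[(T,ft(377,223),(0,0,-1)),(S,fs(288,85),(0,0,-1)),
(T,ft(540,178),(-.065,-.037,.018)),(T,ft(562,328),(-.065,.037,.018)),(T,ft(628,122),(-.117,-.061,.018)),(T,ft(657,362),(-.117,.061,.018)),
(T,ft(335,352),(.05,.037,.018)),
(S,fs(160,352),(-.065,-.037,.018)),(S,fs(248,297),(-.065,.037,.018)),(S,fs(80,325),(-.117,-.061,.018)),(S,fs(230,238),(-.117,.061,.018)),
(T,ft(130,250),(.105,0,.268)),(S,fs(430,182),(.105,0,.268))]
def f(p):
    x,y,a,h=p;r=[]
    for c,uv,(gx,gy,gz) in obs:
        z=.27-h if gz<0 else gz
        r.append(proj(c,[[x+np.cos(a)*gx-np.sin(a)*gy,y+np.sin(a)*gx+np.cos(a)*gy,z]])[0]-uv)
    return np.ravel(r)
r=least_squares(f,[.54,.07,1.57,0],x_scale=[.1,.1,1,.01],loss='soft_l1'); print(r.x,np.degrees(r.x[2])); print(f(r.x).reshape(-1,2).round(1))
```

```text
[0.5402682  0.07478802 1.65114382 0.01449084] 94.60357241443687
[[ 0.2  0.2]
 [-0.2 -0.1]
 [-0.5  0.5]
 [-1.4 -0.3]
 [ 0.7  0.2]
 [ 0.4  0. ]
 [-1.3 -0.3]
 [ 0.   0. ]
 [ 0.2  0. ]
 [-0.3 -0.3]
 [-1.1 -0.2]
 [-0.9 -0.2]
 [ 0.  -2.7]]
```

The gauge is at about (0.540, 0.075) with yaw 94.6° and the head near 14 mm. The carrier is at about (0.568, -0.152) with yaw about 100°. My plan:
1. Grip the carrier across its rear part.
2. Align it and slide it partway in.
3. Push it home with half-open fingers.

First I move above the rear part.

```bash
cat > go.py <<'E'
import sys
from h import *
from scipy.spatial.transform import Rotation as R
def to(p,yaw):
    o=bot.get_obs(); A=R.from_euler('xyz',o['tcp_rot'],degrees=True); B=R.from_euler('xyz',[-90,0,yaw],degrees=True)
    print('shift',(A.inv().apply(np.array(p)-o['ee_pos'])).round(4),'turn',(A.inv()*B).as_rotvec().round(4))
if __name__=='__main__': v=list(map(float,sys.argv[1:])); to(v[:3],v[3])
E
python3 -m crank '-.1375 0 .444 0 -1.3265 0;-.1375 0 .444 0 -1.3265 0;-.1375 0 .444 0 -1.3265 0;-.1375 0 .444 0 -1.3265 0;-.1375 0 .444 0 -1.3265 0;-.1375 0 .444 0 -1.3265 0;-.1375 0 .444 0 -1.3265 0;-.1375 0 .444 0 -1.3265 0' -1 30; python3 go.py .575 -.1915 .2 10.5
```

```text
time: 0.9
ee_pos: [0.5277, -0.233, 0.242]
tcp_rot: [-90.0, 0.0, 3.6]
wrist_force: [1.0, -0.6, -0.2]
opening: 0.0854
shift [0.0498 0.042  0.0385] turn [-1.00e-04 -1.21e-01 -3.00e-04]
```

```bash
python3 -m crank '.0498 .042 .0385 0 -.121 0;.0498 .042 .0385 0 -.121 0;.0498 .042 .0385 0 -.121 0;.0498 .042 .0385 0 -.121 0'
python3 - <<'E'
from h import *
from scipy.optimize import minimize
W=cal('wrist'); im=shot('wrist','pics/w1.png')
m=blob(im,(100,80,40),(125,255,255),(0,0,512,384)); print((m>0).sum())
T=sil(W,(.568,-.152,np.radians(100)))
cost=lambda p: cv2.countNonZero(cv2.bitwise_xor(m,sil(W,p)))
r=minimize(cost,[.568,-.152,1.75],method='Nelder-Mead',options=dict(initial_simplex=np.array([.568,-.152,1.75])+np.array([[0,0,0],[.015,0,0],[0,.015,0],[0,0,.1]])))
print(r.x,np.degrees(r.x[2]),r.fun)
h=cv2.convexHull(proj(W,box(*r.x)).astype(np.float32)).astype(int); cv2.polylines(im,[h],True,(0,255,0),1)
h=cv2.convexHull(proj(W,box(.568,-.152,1.75)).astype(np.float32)).astype(int); cv2.polylines(im,[h],True,(0,0,255),1); cv2.imwrite('pics/w1o.png',im)
E
```

```text
time: 1.3
ee_pos: [0.5738, -0.1933, 0.1997]
tcp_rot: [-90.0, 0.1, 10.2]
wrist_force: [0.4, -0.2, 0.9]
opening: 0.0854
10284
[ 0.56795194 -0.1529424   1.76340928] 101.0359092323541 4543.0
```

View pics/w1o.png

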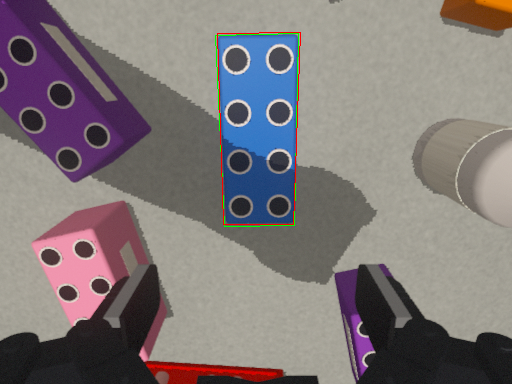

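The carrier outline at u 219–299, v 34–225 matches the model closely, giving (0.568, -0.153) and 101°. Now I descend and grip.

```bash
python3 -m crank '.002 .05 .0005 0 -.014 0;.002 .1 .0005 0 -.014 0;.002 .14 .0005 0 -.014 0;.002 .158 .0005 0 -.014 0;.002 .158 .0005 0 -.014 0'; python3 -m crank '0 0 0 0 0 0;0 0 0 0 0 0;0 0 0 0 0 0;0 0 0 0 0 0;0 0 0 0 0 0;0 0 0 0 0 0' .8 30;  python3 -m crank '0 -.004 0 0 0 0;0 -.004 0 0 0 0;0 -.004 0 0 0 0'
python3 - <<'E'
from h import *
import go
g=np.array([.5403,.0748]); a=np.radians(94.6); d=np.array([np.cos(a),np.sin(a)])
o=bot.get_obs(); print(o['ee_pos'])
for gx in(-.2685,-.21,-.15): print(gx); go.to([*(g+d*gx),o['ee_pos'][2]],4.6)
E
```

```text
time: 1.85
ee_pos: [0.5739, -0.1934, 0.0402]
tcp_rot: [-89.9, 0.2, 10.8]
wrist_force: [-0.1, 0.2, 0.4]
opening: 0.0851
time: 2.45
ee_pos: [0.577, -0.1936, 0.045]
tcp_rot: [-90.1, -0.2, 10.9]
wrist_force: [-2.5, -1.7, 6.6]
opening: 0.0558
time: 2.75
ee_pos: [0.5759, -0.1927, 0.0463]
tcp_rot: [-90.0, 0.0, 10.9]
wrist_force: [-0.1, -0.5, -5.8]
opening: 0.056
[ 0.57593697 -0.19266051  0.04631956]
-0.2685
shift [-0.0139  0.      0.0025] turn [-0.000e+00  1.108e-01 -1.000e-04]
-0.21
shift [-0.0074  0.      0.0606] turn [-0.000e+00  1.108e-01 -1.000e-04]
-0.15
shift [-0.0008  0.      0.1203] turn [-0.000e+00  1.108e-01 -1.000e-04]
```

The grip holds at 56 mm and the carrier is lifted about 4 mm. Next I align it and move it into the mouth.

```bash
python3 -m crank '-.007 0 .001 0 .055 0;-.014 0 .0025 0 .111 0;-.014 0 .0025 0 .111 0;-.012 0 .022 0 .111 0;-.01 0 .041 0 .111 0;-.0074 0 .0606 0 .111 0;-.0074 0 .0606 0 .111 0'
python3 - <<'E'
from h import *
im=shot('top','pics/t2.png'); cv2.imwrite('pics/t2c.png',cv2.resize(im[150:270,190:340],None,fx=5,fy=5,interpolation=cv2.INTER_CUBIC))
W=cal('wrist'); w=shot('wrist','pics/w2.png')
a=np.radians(94.6);c,s=np.cos(a),np.sin(a)
G=lambda x,y,z:[.5403+c*x-s*y,.0748+s*x+c*y,z]
for sg in(-1,1):
    p=proj(W,[G(-.117,sg*.057,.018),G(-.065,sg*.033,.018),G(.05,sg*.033,.018)]); cv2.polylines(w,[p.astype(int)],False,(0,0,255),1)
cv2.imwrite('pics/w2.png',w); import go; o=bot.get_obs(); go.to([*G(-.15,0,0)[:2],o['ee_pos'][2]],4.6)
E
```

```text
time: 3.45
ee_pos: [0.5572, -0.1327, 0.0461]
tcp_rot: [-90.0, 0.0, 4.8]
wrist_force: [0.3, -0.6, -4.0]
opening: 0.0557
shift [-0.0002 -0.      0.0599] turn [ 0.0002  0.0019 -0.    ]
```

View pics/w2.png

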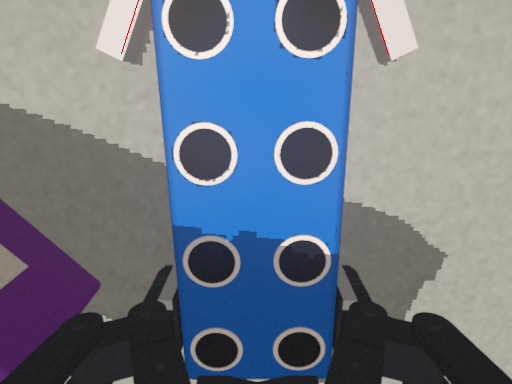

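The rail tips, with inner edges at u=125 and 390, are symmetric about the carrier at u=153–358, so it is centred on the channel. I slide it in.

```bash
python3 -m crank '0 0 .012 0 .002 0;0 0 .024 0 .002 0;0 0 .036 0 .002 0;0 0 .048 0 .002 0;0 0 .06 0 .002 0;0 .003 .06 0 .002 0;0 .0045 .06 0 .002 0'
python3 - <<'E'
from h import *
im=shot('top','pics/t3.png'); s=shot('scene','pics/s3.png')
a=cv2.resize(im[165:260,190:310],None,fx=4,fy=4,interpolation=cv2.INTER_CUBIC); b=cv2.resize(s[140:280,210:340],None,fx=2.4,fy=2.714,interpolation=cv2.INTER_CUBIC)
cv2.imwrite('pics/c3.png',np.hstack([a,b[:380]]))
E
```

```text
time: 4.25
ee_pos: [0.5524, -0.0725, 0.0449]
tcp_rot: [-89.8, -0.1, 4.6]
wrist_force: [-16.3, 13.1, 34.5]
opening: 0.0555
```

View pics/c3.png

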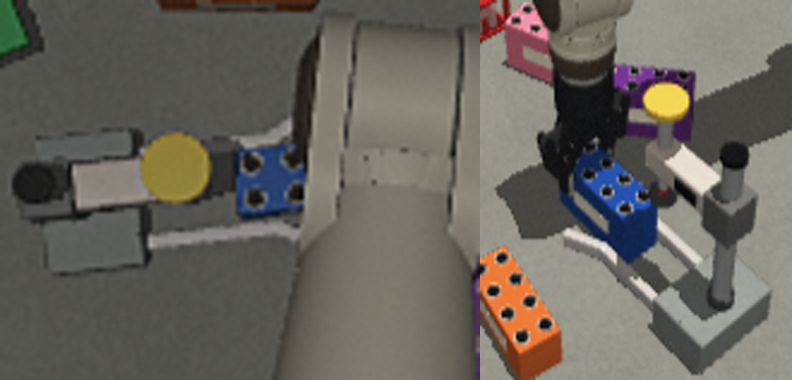

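The carrier's front is well between the rails, the head is clear above it, and the wrist has about 70 mm of room to the pad. I release, back off behind the carrier and half-close the fingers for pushing.

```bash
python3 -m crank '0 -.003 0 0 0 0;0 -.003 0 0 0 0;0 -.003 0 0 0 0' -1; python3 -m crank '0 0 0 0 0 0;0 0 0 0 0 0;0 0 0 0 0 0;0 0 -.02 0 0 0;0 0 -.04 0 0 0;0 0 -.06 0 0 0;0 0 -.06 0 0 0';python3 -m crank '0 0 0 0 0 0;0 0 0 0 0 0;0 0 0 0 0 0;0 0 0 0 0 0;0 0 0 0 0 0' .3
python3 - <<'E'
from h import *
import go
W=cal('wrist'); w=shot('wrist','pics/w4.png')
a=np.radians(94.6);c,s=np.cos(a),np.sin(a)
G=lambda x,y,z:[.5403+c*x-s*y,.0748+s*x+c*y,z]
h=cv2.convexHull(proj(W,box(*G(-.107,0,0)[:2],a)).astype(np.float32)).astype(int); cv2.polylines(w,[h],True,(0,255,0),1)
for sg in(-1,1):
    p=proj(W,[G(-.117,sg*.057,.018),G(-.065,sg*.033,.018),G(.05,sg*.033,.018)]); cv2.polylines(w,[p.astype(int)],False,(0,0,255),1)
cv2.imwrite('pics/w4.png',w); 
for x in(-.19,-.1): go.to(G(x,0,.04),4.6)
E
```

```text
time: 4.65
ee_pos: [0.5526, -0.0748, 0.0449]
tcp_rot: [-90.0, -0.0, 4.5]
wrist_force: [0.4, 0.9, 0.5]
opening: 0.0858
time: 5.35
ee_pos: [0.5571, -0.1364, 0.0446]
tcp_rot: [-90.0, 0.0, 4.4]
wrist_force: [0.4, 0.7, 0.4]
opening: 0.0856
time: 5.85
ee_pos: [0.5571, -0.1343, 0.0448]
tcp_rot: [-90.0, -0.0, 4.5]
wrist_force: [-0.5, -0.4, 0.4]
opening: 0.0297
shift [-0.      0.0048  0.0198] turn [ 0.     -0.0018  0.0001]
shift [-0.0002  0.0048  0.1098] turn [ 0.     -0.0018  0.0001]
```

View pics/w4.png

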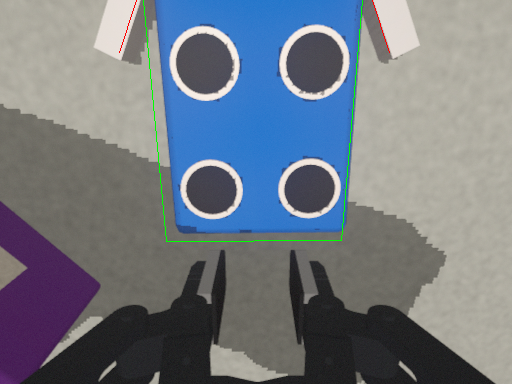

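The carrier is about 6 mm further in than modelled and straight, and the fingers are centred behind it. I push.

```bash
python3 -m crank '0 .003 .02 0 0 0;0 .005 .035 0 0 0;0 .005 .047 0 0 0;0 .005 .059 0 0 0;0 .005 .071 0 0 0;0 .005 .08 0 0 0;0 .005 .088 0 0 0;0 .005 .092 0 0 0'; python3 -m crank '0 0 .003 0 0 0;0 0 .006 0 0 0;0 0 .006 0 0 0'; python3 go.py .5483 -.0249 .04 4.6
```

```text
time: 6.7
ee_pos: [0.5499, -0.0422, 0.0398]
tcp_rot: [-90.0, -0.0, 4.5]
wrist_force: [0.3, -2.8, -0.7]
opening: 0.0299
time: 7.0
ee_pos: [0.5494, -0.0366, 0.0398]
tcp_rot: [-90.0, -0.0, 4.5]
wrist_force: [0.4, 0.5, -0.3]
opening: 0.0297
shift [-0.0002 -0.0002  0.0118] turn [-0.0005 -0.0021  0.    ]
```

```bash
python3 -m crank '0 0 .003 0 0 0;0 0 .005 0 0 0;0 0 .007 0 0 0'; python3 -m crank '0 0 .002 0 0 0;0 0 .002 0 0 0';  python3 -m crank '0 0 .002 0 0 0;0 0 .002 0 0 0'
python3 - <<'E'
from h import *
im=shot('top','pics/t5.png'); s=shot('scene','pics/s5.png')
S=cal('scene');a=np.radians(94.6);c_,s_=np.cos(a),np.sin(a)
b=cv2.resize(s[140:280,210:340],None,fx=4,fy=4,interpolation=cv2.INTER_CUBIC)
h=cv2.convexHull(proj(S,box(.5403-.02*c_,.0748-.02*s_,a)).astype(np.float32)).reshape(-1,2); h=((h-[210,140]+.5)*4).astype(int); cv2.polylines(b,[h],True,(0,255,0),1)
cv2.imwrite('pics/c5.png',b)
E
```

```text
time: 7.3
ee_pos: [0.5489, -0.03, 0.0398]
tcp_rot: [-90.0, -0.0, 4.4]
wrist_force: [-0.4, -3.4, -0.4]
opening: 0.0296
time: 7.5
ee_pos: [0.5487, -0.0276, 0.0398]
tcp_rot: [-90.0, -0.0, 4.5]
wrist_force: [0.8, -0.8, 0.7]
opening: 0.03
time: 7.7
ee_pos: [0.549, -0.0272, 0.0401]
tcp_rot: [-90.2, -0.0, 4.4]
wrist_force: [1.6, -10.2, 0.6]
opening: 0.0296
```

View pics/c5.png

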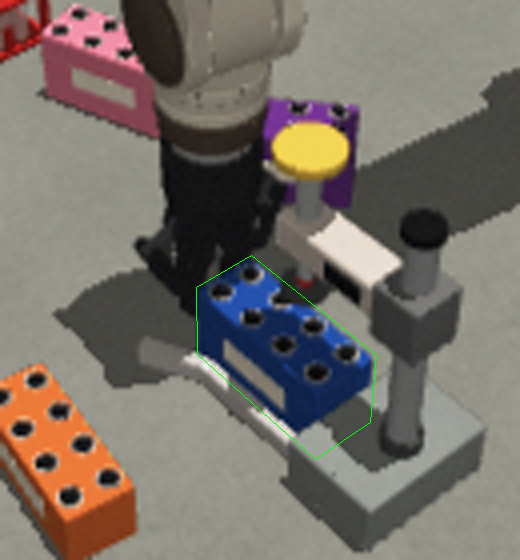

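The carrier's outline matches the predicted home pose, with the front top corner at (373,362), and the force is rising. One more small push to confirm, then I back away.

```bash
python3 -m crank '0 0 .0015 0 0 0;0 0 .0015 0 0 0';  python3 -m crank '0 0 -.01 0 0 0;0 0 -.04 0 0 0;0 -.04 -.07 0 0 0;0 -.09 -.09 0 0 0;0 -.14 -.09 0 0 0;0 -.19 -.09 0 0 0;0 -.24 -.09 0 0 0;0 -.28 -.09 0 0 0' 1
python3 - <<'E'
from h import *
import go
from scipy.optimize import minimize
a=np.radians(94.6);c,s=np.cos(a),np.sin(a)
G=lambda x,y,z:[.5403+c*x-s*y,.0748+s*x+c*y,z]
W=cal('wrist'); w=shot('wrist','pics/w6.png')
for sg in(-1,1):
    p=proj(W,[G(-.117,sg*.057,.018),G(-.065,sg*.033,.018)]); cv2.polylines(w,[p.astype(int)],False,(0,0,255),1)
h=cv2.convexHull(proj(W,box(*G(-.02,0,0)[:2],a)).astype(np.float32)).astype(int); cv2.polylines(w,[h],True,(0,255,0),1)
cv2.imwrite('pics/w6.png',w); print(bot.get_obs()['q'].round(1)); go.to(G(0,0,.31),4.6)
E
```

```text
time: 8.0
ee_pos: [0.5492, -0.0271, 0.0404]
tcp_rot: [-90.3, -0.1, 4.4]
wrist_force: [2.3, -19.3, 2.2]
opening: 0.03
time: 8.8
ee_pos: [0.5552, -0.114, 0.3225]
tcp_rot: [-90.0, -0.1, 4.5]
wrist_force: [1.8, 0.0, 0.9]
opening: 0.0001
[-1.16e+01  1.00e+01  2.56e+01  1.05e+02  1.00e-01  7.39e+01]
shift [-0.0008  0.0192  0.1896] turn [ 0.0019 -0.0021  0.0097]
```

View pics/w6.png

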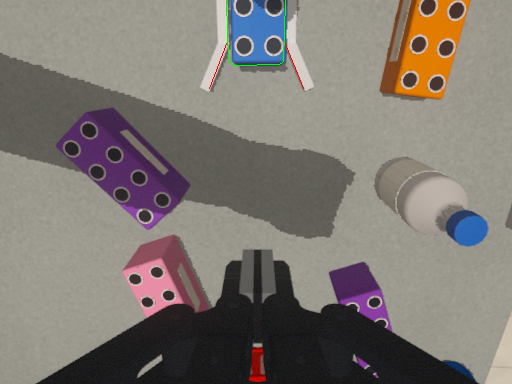

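The carrier's rear edge and rails match the home overlay, and the position held while the force rose to 19 N, so it is against the stop. Now I go over the pad.

```bash
python3 -m crank '0 0 .045 0 0 0;0 0 .09 0 0 0;0 0 .135 0 0 0;-.0008 0 .175 0 0 0;-.0008 0 .1896 0 0 0;-.0008 .02 .1896 0 0 0;-.0008 .042 .1896 0 0 0;-.0008 .042 .1896 0 0 0'; python3 go.py .5403 .0748 .275 4.6
```

```text
time: 9.65
ee_pos: [0.5391, 0.0746, 0.275]
tcp_rot: [-90.0, 0.3, 4.5]
wrist_force: [-0.2, -0.5, -1.2]
opening: -0.0004
shift [ 0.0012 -0.      0.0001] turn [-0.0001 -0.002  -0.0044]
```

```bash
python3 -m crank '.001 .002 0 0 0 0;.001 .004 0 0 0 0;.001 .006 0 0 0 0;.001 .006 0 0 0 0'; python3 -m crank '0 .002 0 0 0 0;0 .004 0 0 0 0;0 .004 0 0 0 0';python3 -m crank '0 .002 0 0 0 0;0 .004 0 0 0 0;0 .004 0 0 0 0';python3 -m crank '0 .002 0 0 0 0;0 .004 0 0 0 0;0 .004 0 0 0 0'
```

```text
time: 10.05
ee_pos: [0.5411, 0.0747, 0.2721]
tcp_rot: [-90.0, -0.0, 4.5]
wrist_force: [-0.0, -0.9, 0.5]
opening: -0.0005
time: 10.35
ee_pos: [0.541, 0.0748, 0.2678]
tcp_rot: [-90.0, -0.0, 4.5]
wrist_force: [1.0, -1.0, 2.0]
opening: 0.0002
time: 10.65
ee_pos: [0.5409, 0.0749, 0.2635]
tcp_rot: [-90.0, 0.0, 4.5]
wrist_force: [1.0, -0.1, 0.1]
opening: 0.0002
time: 10.95
ee_pos: [0.5409, 0.0749, 0.2594]
tcp_rot: [-90.0, 0.0, 4.5]
wrist_force: [1.1, -0.1, 1.1]
opening: 0.0001
```

```bash
python3 -m crank '0 .003 0 0 0 0;0 .006 0 0 0 0;0 .009 0 0 0 0'; python3 -m crank '0 .003 0 0 0 0;0 .006 0 0 0 0;0 .009 0 0 0 0;0 .012 0 0 0 0';python3 -m crank '0 .003 0 0 0 0;0 .006 0 0 0 0;0 .009 0 0 0 0;0 .009 0 0 0 0'
python3 - <<'E'
from h import *
s=shot('scene','pics/s7.png'); cv2.imwrite('pics/c7.png',cv2.resize(s[120:260,225:345],None,fx=4,fy=4,interpolation=cv2.INTER_CUBIC)); print(bot.get_obs()['ee_pos'],bot.get_obs()['wrist_force'])
E
```

```text
time: 11.25
ee_pos: [0.5409, 0.0749, 0.2505]
tcp_rot: [-90.0, 0.0, 4.5]
wrist_force: [-0.4, -1.1, 3.2]
opening: -0.0001
time: 11.65
ee_pos: [0.5409, 0.0749, 0.2385]
tcp_rot: [-90.0, 0.0, 4.5]
wrist_force: [-0.5, -1.1, 3.9]
opening: -0.0003
time: 12.05
ee_pos: [0.5408, 0.0749, 0.2291]
tcp_rot: [-90.0, 0.0, 4.5]
wrist_force: [-0.1, 0.4, -0.3]
opening: 0.0
[0.54075067 0.0748454  0.22921394] [-0.74745975  0.30419992  0.42561636]
```

View pics/c7.png

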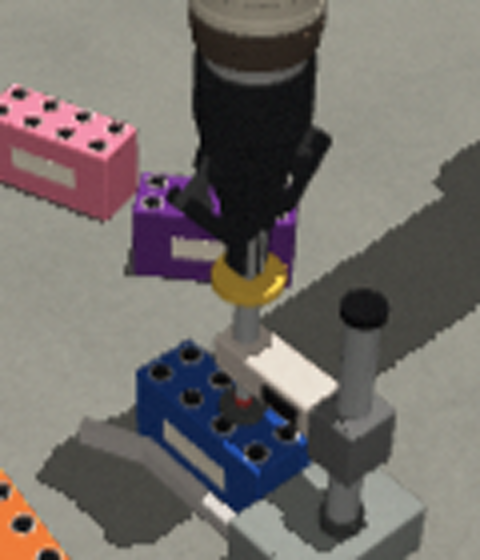

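The fingers are on the pad and the head is about 52 mm down, with the foot just above the carrier. The last part goes in small steps.

```bash
python3 -m crank '0 .003 0 0 0 0;0 .006 0 0 0 0;0 .008 0 0 0 0'; python3 -m crank '0 .003 0 0 0 0;0 .006 0 0 0 0;0 .006 0 0 0 0';python3 -m crank '0 .003 0 0 0 0;0 .006 0 0 0 0;0 .006 0 0 0 0;0 .006 0 0 0 0'
python3 - <<'E'
from h import *
S=cal('scene'); s=shot('scene','pics/s8.png'); 
v=cv2.resize(s[120:260,225:345],None,fx=4,fy=4,interpolation=cv2.INTER_CUBIC)
a=np.linspace(0,2*np.pi,60)
p=proj(S,np.c_[.5403+.026*np.cos(a),.0748+.026*np.sin(a),0*a+.198]); cv2.polylines(v,[((p-[225,120]+.5)*4).astype(int)],True,(0,255,0),1)
cv2.imwrite('pics/c8.png',v)
o=bot.get_obs();print(o['ee_pos'],o['wrist_force'])
E
```

```text
time: 12.4
ee_pos: [0.5408, 0.0748, 0.2215]
tcp_rot: [-90.0, 0.0, 4.5]
wrist_force: [-1.7, 0.3, 3.5]
opening: -0.0002
time: 12.7
ee_pos: [0.5409, 0.0749, 0.2154]
tcp_rot: [-90.0, 0.0, 4.5]
wrist_force: [0.3, -0.6, 0.6]
opening: 0.0004
time: 13.1
ee_pos: [0.5409, 0.0749, 0.2097]
tcp_rot: [-90.0, 0.0, 4.5]
wrist_force: [-1.1, -0.3, 1.7]
opening: 0.0001
[0.54088716 0.07487076 0.20966651] [-0.91433319 -0.60801741  2.9514932 ]
```

View pics/c8.png

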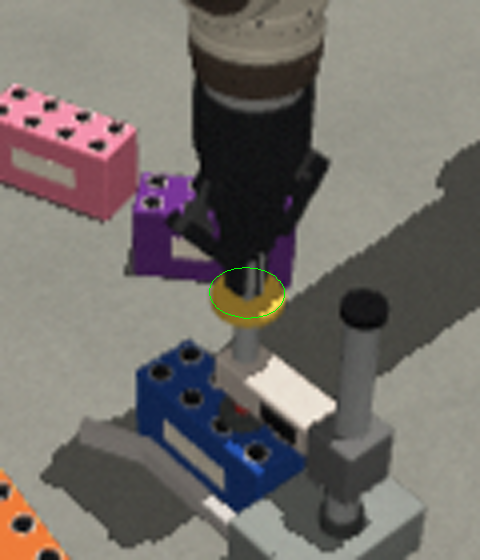

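The pad matches the predicted outline at 0.198 m and the foot sits on the carrier. I lift off, retreat and verify.

```bash
python3 -m crank '0 -.005 0 0 0 0;0 -.02 0 0 0 0;0 -.06 0 0 0 0;0 -.1 0 0 0 0;0 -.1 -.05 0 0 0;0 -.1 -.1 0 0 0;0 -.1 -.15 0 0 0;0 -.1 -.2 0 0 0'; python3 -m crank '0 0 -.05 0 0 0;0 0 -.1 0 0 0;0 0 -.1 0 0 0'
python3 - <<'E'
from h import *
from scipy.optimize import minimize
T,S=cal('top'),cal('scene'); t=shot('top','pics/t9.png'); s=shot('scene','pics/s9.png')
pu=lambda im,roi:np.argwhere(blob(im,(20,100,80),(35,255,255),roi))[:,::-1]
yt=pu(t,(210,185,260,230)); ys=pu(s,(260,160,320,225)); print(len(yt),len(ys),yt.mean(0),ys.mean(0),'pad',tri(T,yt.mean(0),S,ys.mean(0)),'(start gave z .253)')
for z in (.188,.198,.208): print(z,proj(S,[[.5403,.0748,z]]),proj(T,[[.5403,.0748,z]]))
v=cv2.resize(s[150:270,225:345],None,fx=5,fy=5,interpolation=cv2.INTER_CUBIC); 
a=np.radians(94.6); h=cv2.convexHull(proj(S,box(.5403-.02*np.cos(a),.0748-.02*np.sin(a),a)).astype(np.float32)).reshape(-1,2)
cv2.polylines(v,[((h-[225,150]+.5)*5).astype(int)],True,(0,255,0),1); cv2.imwrite('pics/c9.png',v)
print(bot.get_obs()['wrist_force'],bot.get_obs()['time'])
E
```

```text
time: 13.95
ee_pos: [0.5565, -0.1264, 0.31]
tcp_rot: [-90.0, -0.0, 4.5]
wrist_force: [1.1, 0.0, -0.0]
opening: -0.0002
time: 14.25
ee_pos: [0.564, -0.2296, 0.3082]
tcp_rot: [-90.0, 0.1, 4.2]
wrist_force: [0.1, 1.0, -0.3]
opening: -0.0001
220 218 [235.05909091 208.31363636] [286.51376147 194.14220183] pad [0.54046459 0.07579238 0.19317606] (start gave z .253)
0.188 [[286.17419021 195.2973975 ]] [[235.44371647 208.58465596]]
0.198 [[286.28835456 192.61993048]] [[235.19344902 208.30406328]]
0.208 [[286.40393786 189.90918508]] [[234.93881883 208.0185792 ]]
[-0.40875675  1.23978779 -0.08266996] 14.35
```

I've reached the picture limit, so I check the carrier numerically from the last images.

Run:
```python
from h import *
T,S=cal('top'),cal('scene'); a=np.radians(94.6);c,s=np.cos(a),np.sin(a)
t=cv2.imread('pics/t9.png'); sc=cv2.imread('pics/s9.png')
mt=blob(t,(100,80,30),(125,255,255),(215,180,335,240)); ms=blob(sc,(100,80,30),(125,255,255),(225,160,330,262))
for nm,m,C in(('top',mt,T),('scene',ms,S)):
    print(nm,cv2.countNonZero(m),end=' ')
    for gx in(-.05,-.04,-.03,-.02,-.01,0):
        k=sil(C,(.5403+c*gx,.0748+s*gx,a)); print((gx,'out',cv2.countNonZero(m&~k),'unfilled',cv2.countNonZero(k&~m)),end=' ')
    print()
for nm,A,B in(('top','top0','t9'),('scene','scene0','s9')):
    for n,lo,hi,roi in (('orange',(5,120,80),(18,255,255),(225,140,275,172) if nm=='top' else (200,228,248,282)),):
        for f in(A,B): print(nm,n,np.argwhere(blob(cv2.imread(f'pics/{f}.png'),lo,hi,roi)).mean(0))
```

```text
top 428 (-0.05, 'out', 38, 'unfilled', 398) (-0.04, 'out', 27, 'unfilled', 389) (-0.03, 'out', 14, 'unfilled', 372) (-0.02, 'out', 2, 'unfilled', 360) (-0.01, 'out', 39, 'unfilled', 401) (0, 'out', 88, 'unfilled', 454) 
scene 883 (-0.05, 'out', 33, 'unfilled', 541) (-0.04, 'out', 12, 'unfilled', 519) (-0.03, 'out', 1, 'unfilled', 504) (-0.02, 'out', 0, 'unfilled', 548) (-0.01, 'out', 57, 'unfilled', 623) (0, 'out', 123, 'unfilled', 715) 
top orange [156.9875969  248.50542636]
top orange [156.78378378 248.29252782]
scene orange [255.49426302 223.91703442]
scene orange [255.53127753 223.91189427]
```

Both views fit the carrier best at about gauge x = -0.02, which is home, and the orange carrier hasn't moved. I hand in.

```bash
python3 -c "
from workcell import bot
print(bot.job_done())"
```

```text
the job is handed in; nothing more can be done
None
```

The blue carrier is home against the stop with the gauge foot resting on it, and I handed the job in at about 14.4 s on the robot's clock. The hand-in gave no verdict.

I gripped the carrier, lined it up and slid it into the channel. I then pushed it home with half-open fingers: it stopped moving while the force rose to 19 N, with the head still up. After that I pressed the yellow pad down in small steps with closed fingers, then lifted off and backed away.

**Last checks:**
- **Carrier:** the outline fits best at home (gauge x about -0.02 m) in the top view. The scene view fits about equally well at -0.02 and -0.03 m, because the gauge hides part of the carrier there.
- **Spring:** it is squeezed about 11 mm going by the fingertip height, and about 14 mm going by the pad in the camera images. The two disagree by 3 mm, but both are well inside the 3 to 21 mm range.
- **Robot:** it is clear of everything, with no notable wrist force.
- **Other things on the bench:** the orange carrier has not moved. I did not measure the other bystanders; the arm had no known contact with them.

I reached the limit of 12 pictures, so the final image was checked only by numbers and not viewed.

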